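Hold a glass tile flush on a sloping plinth for bonding

TASK

Pick the rectangular glass tile up off the wooden rack by its two long edges, tilt it to match the sloping top of the glass block clamped in the tilting vice, and feel it gently down until it lies flush on that face, centred on the block and with its long side along the slope. Finish while holding it there: the program ends with the tile still gripped and lightly pressed against the face for the curing lamp, not let go. Do not bang the glass or shift the vice's tilt, and leave the other things on the bench where they are.

Things in the scene. Friction and masses are not known exactly. Their poses are not given: they have to be found in the camera images.
- tile: the rectangular clear glass tile, 76 mm along its x, 52 mm along its y, 10 mm thick (z), about 100 g; origin at the centre of its underside. Starts flat across the rack's battens, long side across them, underside 24 mm above the bench; the fingers fit between the battens on its long edges (52 mm apart). In a light grip (5 N or so) it pivots between the pads and settles against a face
- disc: the other blank on the rack, a round clear glass disc 66 mm across and 10 mm thick, to be left alone; origin at the centre of its underside. Tile and disc lie 130 mm apart and may be either way round
- rack: fixed plywood board, 150 mm (x) by 270 mm (y) by 12 mm thick, with two battens along its y, 10 mm wide and 12 mm high, centred 27 mm either side of its middle (tops 24 mm above the bench); origin at the centre of its underside. It stands on the left or on the right of the robot, the vice on the other side
- vice: fixed tilting vice: base 160 mm (x) by 98 mm (y), side cheeks to 80 mm high; between them the head, which tilts about a level axis along the vice's y, 60 mm above the bench, clamped stiffly at 13 to 29 degrees, its face leaning down towards the robot (-x of the vice). A curing lamp 0.21 m high stands 210 mm behind it, its head 50 mm nearer. Origin at the centre of the underside
- plinth_face (a point): centre of the sloping top of the green glass block in the vice: 60 mm along the slope by 36 mm across, 52 mm out from the tilt axis. z is its outward normal, x points up the slope, y is level. It is 18 mm proud of the jaws, which hold the block's two x ends; its y sides are open: a centred tile overhangs the block by 8 mm all round, so fingers on the tile's long edges pass beside the block
- jar: amber glass paint jar with dark lid, 50 mm across, 55 mm high; origin at the centre of the underside
- bottle: small white bottle with black cap, 26 mm across, 65 mm high; origin at the centre of the underside
- vase: tall clear glass vase, 96 mm across, 210 mm high; origin at the centre of the underside
- brushpot: blue pot, 72 mm across, 90 mm high, with three brushes up to 190 mm high; origin at the centre of the underside
- tape: roll of paper tape lying flat, 90 mm across, 24 mm high; origin at the centre of the underside
- cutter: brass glass cutter lying along its x, 160 mm long, 14 mm thick; origin under its middle
Things that resemble listed ones, but are neither listed nor needed, are in the scene too. What is shaped like the tile but orange or pink is not meant. Leave any purple look-alike of the vice alone.

How it is judged:
On the way:
1. the tile is picked up clear of the rack in the gripper (height (world z) of tile above 0.06 m and contact force between tile and the fingers above 1 N and contact force between tile and rack below 0.05 N), for 0.2 s.
At the end, for the whole second after the job is handed in: The tile, still gripped by the fingers, lies flush on the block's sloping face (within 2 degrees and 2 mm), centred within 9 mm along and 7 mm across the slope, its long side along the slope within 7 degrees, pressed on it with 1.5 to 25 N, at rest (angle between the z axis of tile and the z axis of plinth_face, either way round below 0.035 rad and angle between the x axis of tile and the x axis of plinth_face, either way round below 0.12 rad and z of tile in the frame of plinth_face between -0.0025 and 0.002 m and x of tile in the frame of plinth_face between -0.009 and 0.009 m and y of tile in the frame of plinth_face between -0.007 and 0.007 m and contact force between tile and vice between 1.5 and 25 N and contact force between tile and the fingers above 2 N and linear speed of tile below 0.01 m/s); the arm keeps its last pose, push and grip.
It fails at once if the tile is banged or jammed against the block or vice (over 45 N) (contact force between tile and vice above 45 N).
It fails at once if the vice's tilt is shifted (distance of plinth_face from where it was at the start of the episode above 0.003 m).
It fails at once if another thing on the bench is moved by more than 30 mm (distance of any of disc, jar, bottle, vase, brushpot, tape, cutter from where it was at the start of the episode above 0.03 m).
It also fails if it takes over 38 s, if anything falls off the work surface, if the arm or the gripper's body presses on something with over 40 N, if the wrist force passes 120 N, or if a joint passes its speed limit or range.

ROBOT

A 7-joint arm with a two-finger parallel gripper is mounted at the origin on the work surface. World frame = base frame: x ahead of the robot, y to its left, z up, the work surface at z = 0. Lengths are in m, angles in rad, forces in N, time in s.
With the tool pointing down it reaches from about 0.35 to 0.9 m from the base axis. Payload 7.2 kg.
Tool frame: the origin (TCP) lies between the finger pads; the fingertips stand 8 mm ahead of it and the grasp point (between the pads) lies 11 mm behind it; z points along the fingers, y is the line along which they close (so a half turn about z gives the same grasp; the last joint's range is limited). The gripper opens to 88 mm and grips with 3 to 60 N. Pads are 20 mm wide; open, the fingers measure 115 mm over their backs; the gripper's body (75 mm by 178 mm) begins 61 mm behind the grasp point.
Start: joints at [-1.4, 0.411, -0.013, 1.596, 0.006, 1.134, -0.082], TCP at [0.148, 0.607, 0.231] pointing down, gripper open.
Joint ranges: [-2.95, 2.95], [-0.29, 1.99], [-1.47, 1.44], [0.14, 2.54], [-1.03, 4.17], [0.13, 1.85], [-2.86, 2.86]. Speed limits (rad/s): [2.39, 2.39, 3.01, 3.01, 3.14, 3.14, 3.14].

INTERFACE

Orientations are given as a unit quaternion [x, y, z, w].
In Python, from workcell import bot, camera, get_calibration gives the robot as it stands.
- The arm moves only by the shell command python3 -m crank 'ROWS'. ROWS is a JSON object of lists of equal length, an entry for each row: "rotation": the turn, a rotation vector about the world's x, y, z in degrees, a list of three; "slide": the shift along the world's x, y, z in mm, a list of three; "grip": the opening, from -1 (shut) to 1 (fully open). In form: {"rotation": [[rx, ry, rz], ...], "slide": [[dx, dy, dz], ...], "grip": [grip, ...]}. A call has exactly 5 rows; each row is the pose to reach, as a shift and turn from the pose commanded when the call began; what a row does not reach only later rows make up. A row lasts 1/8 s, in which the tool goes at most 62.5 mm and 10.7 degrees, less where a joint would pass 70% of its speed; a pose out of reach is approached as far as the arm can. A call with a gripper value outside its range is refused whole. The fingers move at their own pace and stop on an object; the grip force is fixed at half the most. Time passes only in rows, so rows that repeat a pose let the fingers close, or fill a call up. It gives the time, the measured TCP pose, the force, the opening and the grip force at its end, in the units of the state.
- bot.get_obs(): the state, without advancing time (a new reading comes with each control period).
- camera(name): name is "side" or "top" or "wrist"; returns the picture (384x512x3 uint8, red, green, blue); there is no depth.
- get_calibration(name): a dict with "camera_matrix" (3x3 intrinsics, pixels), "xyz" and "rotation" of the camera in the world; the wrist camera has in their place "mount" (4x4, takes a point from camera to tool coordinates, whose origin is the TCP and whose axes are the flange's). Camera axes: x right, y up, looking along -z (the intrinsics and any distortion apply to the point x, -y, -z); pixel columns grow to the right and rows downward; lengths in m; the calibration is good to about 2 mm. A picture is of the moment at which its call begins: read the wrist's pose just before it. get_calibration takes no time and is no camera call.
- bot.hand_in(): hands the job in; it is judged then, once.
The state is a dict: "clock": time; "joint_pos": joint angles; "qvel": joint speeds; "effort": joint torques, N m; "eef_pos": TCP position; "ee_rot": TCP orientation; "contact_force": force on the tool from outside, world axes, zero at the start; "torque": the same for the moment, N m; "width": finger opening in m; "gripper_force": force on a finger pad.
Only numpy, scipy, OpenCV 4.12 (cv2) and the standard library are available. Lean on these libraries where they do the work, as an engineer would, in place of code of your own. Each camera call takes 0.05 s, during which the arm holds its last target. There are 200 camera calls.

## Working session

There is one attempt and no reset: what is moved stays moved. The work goes in short steps, Python scripts to look and compute and a shell command to move; the robot and the scene stay as the last step left them, time stands still between calls to the robot, and variables do not carry over. Pictures are saved under pics/ and viewed, at most 10 in all, crops included, and the job is handed in when it is done.

```bash
mkdir -p pics; ls; python3 - <<'E'
from workcell import bot,camera,get_calibration
import cv2,numpy as np
np.set_printoptions(precision=4,suppress=True)
print(bot.get_obs())
for n in("side","top","wrist"):
    print(n,get_calibration(n))
    im=camera(n);cv2.imwrite(f"pics/{n}0.png",im[...,::-1])
E
```

```text
pics
{'clock': 0.0, 'joint_pos': array([-1.4002,  0.4119, -0.0127,  1.597 ,  0.0056,  1.1343, -0.0822]), 'qvel': array([-0.0002, -0.0009,  0.0006,  0.0013,  0.0009, -0.0015,  0.0001]), 'effort': array([ -0.0002, -58.7972,   0.6413, -29.1064,  -0.0539,   0.0181,
         0.0001]), 'eef_pos': array([0.1478, 0.6068, 0.2298]), 'ee_rot': array([ 0.1191,  0.9929, -0.0008, -0.    ]), 'contact_force': array([-0.1094,  0.4424, -0.2722]), 'torque': array([-0.0455,  0.0024,  0.0334]), 'gripper_force': 0.0, 'width': 0.0879436016638033}
side {'camera_matrix': array([[482.3206,   0.    , 254.086 ],
       [  0.    , 482.3206, 187.1764],
       [  0.    ,   0.    ,   1.    ]]), 'xyz': array([-0.33  , -0.8942,  1.2703]), 'rotation': array([ 0.3672, -0.1488, -0.3556,  0.8465])}
top {'camera_matrix': array([[423.6895,   0.    , 254.5002],
       [  0.    , 423.6895, 195.1798],
       [  0.    ,   0.    ,   1.    ]]), 'xyz': array([0.4876, 0.0148, 1.5801]), 'rotation': array([-0.0176,  0.0191,  0.7084, -0.7053])}
wrist {'camera_matrix': array([[312.3561,   0.    , 255.2342],
       [  0.    , 312.3561, 194.4954],
       [  0.    ,   0.    ,   1.    ]]), 'mount': array([[-0.0002,  0.9569,  0.2903,  0.08  ],
       [ 1.    ,  0.0001,  0.0002,  0.0004],
       [ 0.0002,  0.2903, -0.9569, -0.1541],
       [ 0.    ,  0.    ,  0.    ,  1.    ]])}
```

View pics/top0.png

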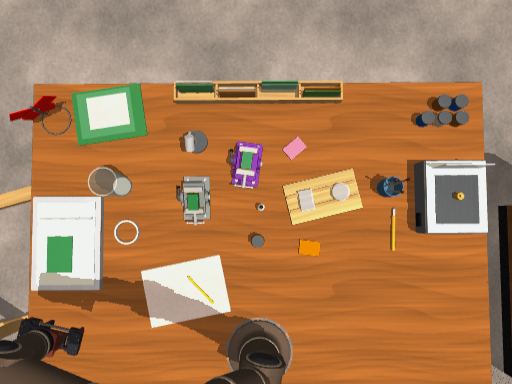

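View pics/side0.png

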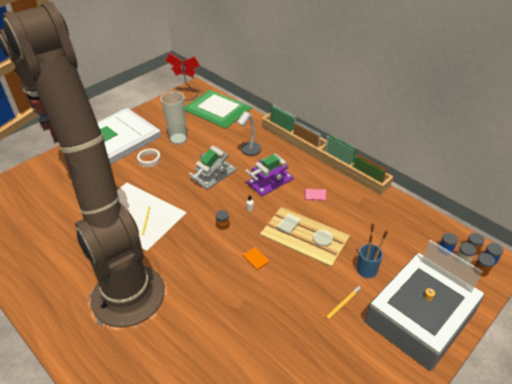

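Top view candidates for the tile: clear rectangle on the rack (306,201), round disc (340,191), orange plate (309,248) and pink plate (294,148). I choose (306,201). For the vice: grey (196,200) and purple (247,165). I choose grey. Next I check both in one close crop.

```bash
cat > h.py <<'E'
from workcell import bot,camera,get_calibration
import cv2,numpy as np
from scipy.spatial.transform import Rotation as R
np.set_printoptions(precision=4,suppress=True)
def campose(n,obs=None):
    c=get_calibration(n);K=c["camera_matrix"]
    if n!="wrist": return K,R.from_quat(c["rotation"]).as_matrix(),np.array(c["xyz"])
    o=obs or bot.get_obs();Rt=R.from_quat(o["ee_rot"]).as_matrix();M=np.array(c["mount"])
    return K,Rt@M[:3,:3],np.array(o["eef_pos"])+Rt@M[:3,3]
def ray(P,uv):
    K,Rc,t=P;u=np.atleast_2d(uv).astype(float)
    d=np.c_[(u[:,0]-K[0,2])/K[0,0],-(u[:,1]-K[1,2])/K[1,1],-np.ones(len(u))]
    return t,d@Rc.T
def onz(P,uv,z):
    t,d=ray(P,uv);return t+d*((z-t[2])/d[:,2])[:,None]
def proj(P,X):
    K,Rc,t=P;p=(np.atleast_2d(X)-t)@Rc
    return np.c_[K[0,2]+K[0,0]*p[:,0]/-p[:,2],K[1,2]+K[1,1]*p[:,1]/p[:,2]]
E
python3 - <<'E'
from h import *
im=cv2.imread("pics/top0.png")
a=cv2.resize(im[160:235,275:370],None,fx=4.2,fy=4.2,interpolation=cv2.INTER_CUBIC)
b=cv2.resize(im[160:235,155:250],None,fx=4.2,fy=4.2,interpolation=cv2.INTER_CUBIC)
cv2.imwrite("pics/crop1.png",np.hstack([b,a]))
P=campose("top")
hsv=cv2.cvtColor(im,cv2.COLOR_BGR2HSV)
print("tile",onz(P,(306,201),.034),"disc",onz(P,(340,191),.034),"vice",onz(P,(196,200),.08))
print("face g",onz(P,(193,202),.108),"lamp",onz(P,(195,142),0),"bottle",onz(P,(261,207),.065),"jar",onz(P,(257,240),.055))
E
```

```text
tile [[ 0.5458 -0.1768  0.034 ]] disc [[ 0.5819 -0.3016  0.034 ]] vice [[0.5494 0.2186 0.08  ]]
face g [[0.5413 0.2252 0.108 ]] lamp [[0.7708 0.2338 0.    ]] bottle [[ 0.5239 -0.0118  0.065 ]] jar [[0.4059 0.003  0.055 ]]
```

View pics/crop1.png

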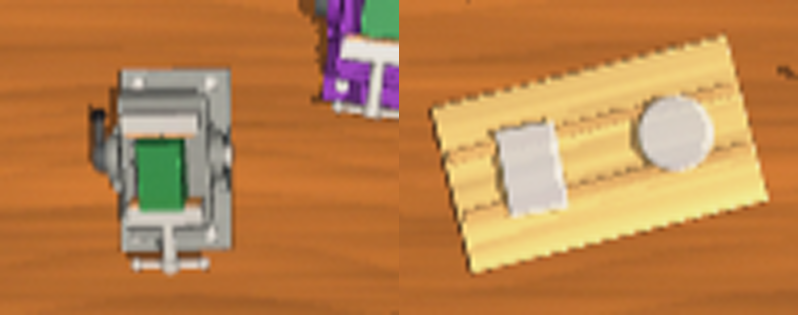

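The crop shows the clear rectangular tile at crop (530,168), lying across both battens, with the disc at (675,133). The green block is in the grey vice at (160,174). I'm moving to look at the vice on the way.

```bash
python3 -m crank '{"rotation":[[0,0,0],[0,0,0],[0,0,0],[0,0,0],[0,0,0]],"slide":[[40,-42,50],[80,-84,50],[120,-126,50],[160,-168,50],[200,-210,50]],"grip":[1,1,1,1,1]}'
python3 -m crank '{"rotation":[[0,0,5],[0,0,10],[0,0,14],[0,0,14],[0,0,14]],"slide":[[40,-42,0],[80,-84,0],[120,-126,0],[160,-168,0],[172,-177,0]],"grip":[1,1,1,1,1]}'
```

```text
clock: 0.78
eef_pos: [0.349, 0.3955, 0.2807]
ee_rot: [0.119, 0.993, 0.0, 0.0]
contact_force: [0.2, 0.3, -0.8]
width: 0.0879
gripper_force: 0.0
clock: 1.4
eef_pos: [0.5221, 0.2161, 0.2805]
ee_rot: [0.0, 1.0, -0.001, 0.0]
contact_force: [-0.1, 0.2, -0.9]
width: 0.0879
gripper_force: 0.0
```

```bash
python3 - <<'E'
from h import *
import json
o=bot.get_obs();im=camera("wrist")[...,::-1].copy();cv2.imwrite("pics/w1.png",im)
np.savez("w1.npz",p=o["eef_pos"],q=o["ee_rot"])
E
```

```text
(no output)
```

View pics/w1.png

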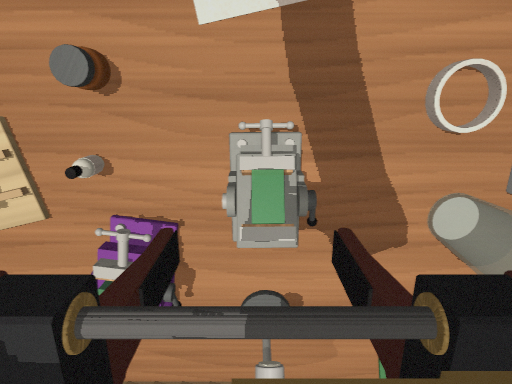

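The block's green face spans about (252,168) to (286,222). Image up is toward the robot. I'm taking two more wrist views, one farther back and one from the side, to get the tilt.

```bash
cat > snap.py <<'E'
import sys
from h import *
n=sys.argv[1];o=bot.get_obs();im=camera("wrist")[...,::-1].copy();cv2.imwrite(f"pics/{n}.png",im)
np.savez(f"{n}.npz",p=o["eef_pos"],q=o["ee_rot"]);print(o["qvel"].round(3))
E
python3 -m crank '{"rotation":[[0,0,0],[0,0,0],[0,0,0],[0,0,0],[0,0,0]],"slide":[[-50,0,0],[-100,0,0],[-140,0,0],[-140,0,0],[-140,0,0]],"grip":[1,1,1,1,1]}'
python3 snap.py w2
python3 -m crank '{"rotation":[[8,0,0],[16,0,0],[24,0,0],[32,0,0],[40,0,0]],"slide":[[45,-45,0],[90,-90,0],[130,-135,0],[150,-175,-10],[150,-180,-20]],"grip":[1,1,1,1,1]}'
python3 -m crank '{"rotation":[[0,0,0],[0,0,0],[0,0,0],[0,0,0],[0,0,0]],"slide":[[0,0,0],[0,0,0],[0,0,0],[0,0,0],[0,0,0]],"grip":[1,1,1,1,1]}'
python3 snap.py w3
python3 - <<'E'
import cv2,numpy as np
a=[cv2.imread(f"pics/w{i}.png") for i in(2,3)]
cv2.imwrite("pics/w23.png",np.hstack([cv2.resize(x,(400,300)) for x in a]))
E
```

```text
clock: 2.08
eef_pos: [0.3798, 0.2212, 0.281]
ee_rot: [-0.004, 1.0, 0.0, 0.0]
contact_force: [-0.4, -0.7, -0.1]
width: 0.0877
gripper_force: 0.0
[ 0.013  0.018  0.014 -0.013  0.002  0.     0.003]
clock: 2.75
eef_pos: [0.5328, 0.0381, 0.2611]
ee_rot: [-0.003, 0.939, 0.344, 0.004]
contact_force: [-0.3, 1.3, -1.0]
width: 0.0879
gripper_force: 0.0
clock: 3.38
eef_pos: [0.5298, 0.0415, 0.2616]
ee_rot: [-0.004, 0.94, 0.342, 0.001]
contact_force: [-0.5, -0.2, -0.1]
width: 0.0879
gripper_force: 0.0
[0.007 0.007 0.002 0.    0.001 0.    0.002]
```

View pics/w23.png

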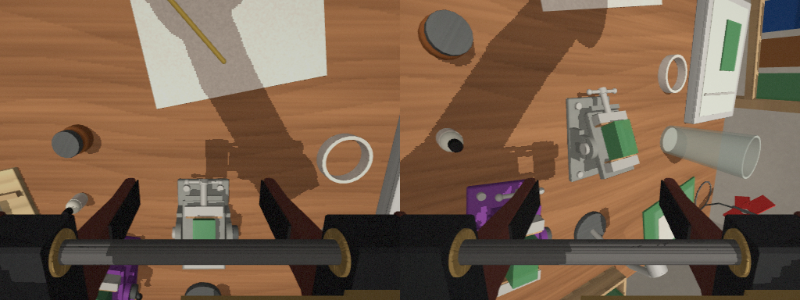

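```bash
python3 - <<'E'
import cv2,numpy as np
a=cv2.imread("pics/w1.png")[155:235,230:310];b=cv2.imread("pics/w3.png")[140:220,245:325]
cv2.imwrite("pics/c2.png",cv2.resize(np.hstack([a,b]),None,fx=5,fy=5,interpolation=cv2.INTER_CUBIC))
E
```

```text
(no output)
```

View pics/c2.png

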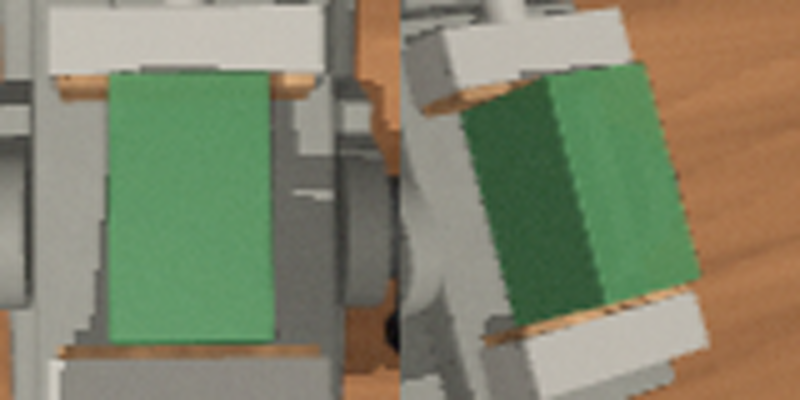

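```bash
cat > face.py <<'E'
from h import *
from scipy.optimize import least_squares
def corners(n,x0,x1,y0,y1,S=8):
    im=cv2.imread(f"pics/{n}.png")[y0:y1,x0:x1]
    big=cv2.resize(im,None,fx=S,fy=S,interpolation=cv2.INTER_CUBIC).astype(int)
    m=((big[...,1]>120)&(big[...,1]-big[...,2]>38)).astype(np.uint8)
    m=cv2.morphologyEx(m,cv2.MORPH_OPEN,np.ones((25,25)))
    c=max(cv2.findContours(m,0,cv2.CHAIN_APPROX_NONE)[0],key=cv2.contourArea)
    h=c[:,0].astype(float)
    q=cv2.approxPolyDP(c,0.05*cv2.arcLength(c,True),True)[:,0].astype(float)
    L=[]
    for i in range(4):
        a,b=q[i],q[(i+1)%4];d=(b-a)/np.linalg.norm(b-a);r=h-a;s=r@d
        k=(abs(r@[-d[1],d[0]])<14)&(s>.12*np.linalg.norm(b-a))&(s<.88*np.linalg.norm(b-a))
        L.append(cv2.fitLine(h[k].astype(np.float32),cv2.DIST_HUBER,0,.01,.01).ravel())
    out=[]
    for i in range(4):
        v,w=L[i-1],L[i]
        t=np.linalg.solve(np.c_[v[:2],-w[:2]],w[2:]-v[2:]);out.append((v[2:]+t[0]*v[:2]+.5)/S-.5+[x0,y0])
    out=np.array(out);i=np.argsort(out[:,1]);a,b=out[i[:2]],out[i[2:]]
    return np.r_[a[np.argsort(a[:,0])],b[np.argsort(b[:,0])]]   # low-left, low-right, high-left, high-right
def pose(n):
    f=np.load(n+".npz");return campose("wrist",dict(eef_pos=f["p"],ee_rot=f["q"]))
D=[(pose("w1"),corners("w1",230,310,155,235)),(pose("w3"),corners("w3",245,325,140,220))]
for P,c in D: print(c.round(2).tolist())
X=[]
for k in range(4):
    A=np.zeros((3,3));b=np.zeros(3)
    for P,c in D:
        t,d=ray(P,c[k]);d=d[0]/np.linalg.norm(d);M=np.eye(3)-np.outer(d,d);A+=M;b+=M@t
    X.append(np.linalg.solve(A,b))
X=np.array(X);print("tri",X,X.mean(0))
ux=(X[2:]-X[:2]).mean(0);print("len",np.linalg.norm(ux),"tilt",np.degrees(np.arcsin(ux[2]/np.linalg.norm(ux))),"wid",np.linalg.norm((X[[1,3]]-X[[0,2]]).mean(0)))
Q=np.array([[-.03,-.018,0],[-.03,.018,0],[.03,-.018,0],[.03,.018,0]])
def model(p):
    Rf=(R.from_euler("z",p[2])*R.from_euler("y",-p[3])).as_matrix()
    return np.array([p[0],p[1],.06])+Rf@[0,0,.052]+Q@Rf.T,Rf
def res(p,Ds=D): 
    M=model(p[:4])[0]; return np.concatenate([(proj(P,M)-c).ravel() for P,c in Ds])
for Ds in (D,D[:1],D[1:]):
    s=least_squares(res,[.55,.22,0,.35],args=(Ds,));M,Rf=model(s.x)
    print("axis",s.x[:2],"yaw,tilt deg",np.degrees(s.x[2:]),"rms px",np.sqrt((s.fun**2).mean()),"face",M.mean(0))
E
python3 face.py
```

```text
[[251.73, 169.61], [282.84, 169.4], [251.49, 223.26], [283.98, 222.36]]
[[273.91, 155.15], [292.58, 152.34], [285.84, 200.0], [304.12, 194.97]]
tri [[0.5164 0.2122 0.095 ]
 [0.5163 0.2467 0.0945]
 [0.5701 0.2121 0.1191]
 [0.57   0.2474 0.118 ]] [0.5432 0.2296 0.1066]
len 0.05873550288743614 tilt 23.90698031837041 wid 0.034916915371083025
axis [0.5655 0.2295] yaw,tilt deg [-0.016  25.5189] rms px 0.5708615728306551 face [0.5431 0.2296 0.1069]
axis [0.5691 0.2298] yaw,tilt deg [ 0.3454 29.5318] rms px 0.3763704066273398 face [0.5434 0.2296 0.1052]
axis [0.5654 0.229 ] yaw,tilt deg [-1.0456 25.5797] rms px 0.543137698891496 face [0.543  0.2294 0.1069]
```

```bash
python3 -m crank '{"rotation":[[8,0,0],[15,0,0],[15,0,0],[15,0,0],[15,0,0]],"slide":[[20,30,-30],[30,58,-60],[30,58,-60],[30,58,-60],[30,58,-60]],"grip":[1,1,1,1,1]}'
python3 snap.py w4
python3 - <<'E'
from h import *
f=np.load("w4.npz");P=campose("wrist",dict(eef_pos=f["p"],ee_rot=f["q"]))
u=proj(P,[.543,.2296,.107])[0].astype(int);print(u)
im=cv2.imread("pics/w4.png");x,y=u
cv2.imwrite("pics/c4.png",cv2.resize(im[max(y-50,0):y+50,x-60:x+60],None,fx=5,fy=5,interpolation=cv2.INTER_CUBIC))
E
```

```text
clock: 4.05
eef_pos: [0.5606, 0.097, 0.2022]
ee_rot: [-0.003, 0.888, 0.46, 0.003]
contact_force: [-0.2, -0.4, 1.1]
width: 0.0881
gripper_force: 0.0
[-0.007 -0.004 -0.013  0.002 -0.003 -0.006  0.002]
[253 162]
```

View pics/c4.png

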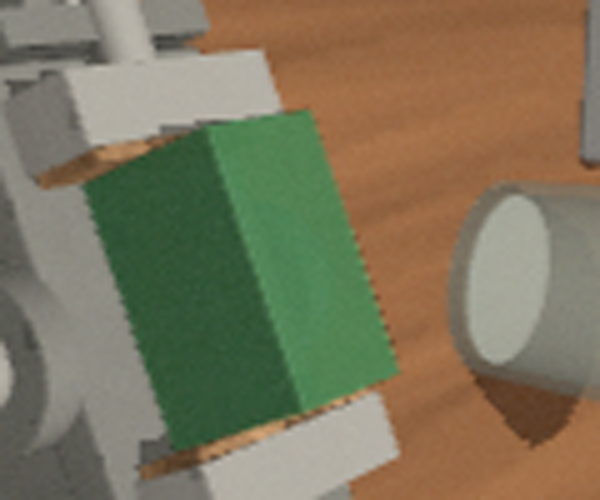

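The face corners in crop c4 are (210,127), (312,110), (398,371) and (302,411). I'm adding this view to the fit.

```bash
sed -i 's/^D=\[.*/D=[(pose("w1"),corners("w1",230,310,155,235)),(pose("w3"),corners("w3",245,325,140,220)),(pose("w4"),corners("w4",193,313,112,212))]/; s/(D,D\[:1\],D\[1:\])/(D,D[:1],D[1:2],D[2:],D[::2])/' face.py; sed -i 's/big\[...,1\]>120/big[...,1]>100/' face.py; python3 face.py
```

```text
[[251.71, 169.66], [282.83, 169.18], [251.5, 223.12], [284.0, 222.9]]
[[273.4, 155.26], [292.55, 152.28], [285.24, 200.14], [304.13, 194.99]]
[[233.23, 136.86], [253.99, 134.21], [252.69, 193.8], [271.7, 185.86]]
tri [[0.5164 0.2121 0.0943]
 [0.5161 0.2466 0.0947]
 [0.5702 0.212  0.1182]
 [0.57   0.2473 0.1182]] [0.5432 0.2295 0.1064]
len 0.058864458434021244 tilt 23.760773770520213 wid 0.034923522472007675
axis [0.5651 0.2291] yaw,tilt deg [-0.2851 25.2289] rms px 0.5624899981094295 face [0.543  0.2292 0.107 ]
axis [0.5683 0.2297] yaw,tilt deg [ 0.2873 28.6408] rms px 0.3466729561107328 face [0.5433 0.2296 0.1056]
axis [0.5649 0.2283] yaw,tilt deg [-0.6446 25.1289] rms px 0.4704646439315964 face [0.5428 0.2286 0.1071]
axis [0.5648 0.2285] yaw,tilt deg [-0.8728 24.934 ] rms px 0.5483156586490496 face [0.5429 0.2288 0.1072]
axis [0.5651 0.2293] yaw,tilt deg [-0.1408 25.1328] rms px 0.5695582839178399 face [0.543  0.2294 0.1071]
```

```bash
python3 -m crank '{"rotation":[[-10,0,0],[-20,0,0],[-30,0,0],[-40,0,0],[-50,0,0]],"slide":[[0,-40,30],[0,-90,40],[-5,-140,40],[-10,-190,40],[-15,-240,40]],"grip":[1,1,1,1,1]}'
python3 -m crank '{"rotation":[[-5,0,0],[-5,0,0],[-5,0,0],[-5,0,0],[-5,0,0]],"slide":[[0,-20,-20],[0,-34,-40],[0,-34,-40],[0,-34,-40],[0,-34,-40]],"grip":[1,1,1,1,1]}'
python3 -m crank '{"rotation":[[0,0,7],[0,0,13],[0,0,13],[0,0,13],[0,0,13]],"slide":[[0,0,0],[0,0,0],[0,0,0],[0,0,0],[0,0,0]],"grip":[1,1,1,1,1]}'
python3 snap.py w5
python3 - <<'E'
import cv2
cv2.imwrite("pics/c5.png",cv2.imread("pics/w5.png")[70:320])
E
```

```text
clock: 4.72
eef_pos: [0.5453, -0.1437, 0.2435]
ee_rot: [-0.003, 0.999, 0.04, 0.002]
contact_force: [-1.0, 0.9, -1.0]
width: 0.0881
gripper_force: 0.0
clock: 5.35
eef_pos: [0.5454, -0.1754, 0.2018]
ee_rot: [-0.003, 1.0, -0.0, 0.001]
contact_force: [-0.2, 0.8, -0.5]
width: 0.088
gripper_force: 0.0
clock: 5.98
eef_pos: [0.5449, -0.1757, 0.2008]
ee_rot: [-0.115, 0.993, -0.0, 0.0]
contact_force: [0.2, -0.5, 0.5]
width: 0.0883
gripper_force: 0.0
[ 0.001  0.002 -0.001  0.001  0.001 -0.003  0.005]
```

View pics/c5.png

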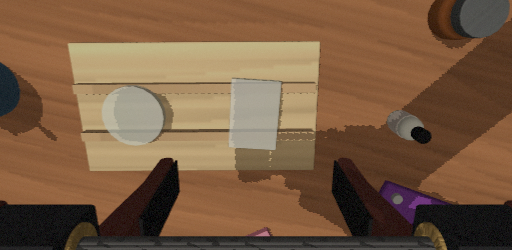

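The tile is at crop (256,114), slightly skewed to the rack, and the disc is at (133,115). I'm measuring the tile's top outline at z = 0.034.

```bash
python3 - <<'E'
from h import *
f=np.load("w5.npz");P=campose("wrist",dict(eef_pos=f["p"],ee_rot=f["q"]))
im=cv2.imread("pics/w5.png");x0,y0=205,130;c=im[y0:240,x0:305]
S=8;b=cv2.resize(c,None,fx=S,fy=S,interpolation=cv2.INTER_CUBIC);h=cv2.cvtColor(b,cv2.COLOR_BGR2HSV)
m=((h[...,1]<50)&(h[...,2]>110)).astype(np.uint8);m=cv2.morphologyEx(cv2.morphologyEx(m,cv2.MORPH_OPEN,np.ones((15,15))),cv2.MORPH_CLOSE,np.ones((25,25)))
k=max(cv2.findContours(m,0,cv2.CHAIN_APPROX_NONE)[0],key=cv2.contourArea)
pts=(k[:,0]+.5)/S-.5+[x0,y0]
X=onz(P,pts,.034)
r=cv2.minAreaRect((X[:,:2]*1000).astype(np.float32));print(r,cv2.contourArea((X[:,:2]*1000).astype(np.float32)))
q=cv2.approxPolyDP(k,.03*cv2.arcLength(k,True),True)[:,0];print(onz(P,(q+.5)/S-.5+[x0,y0],.034))
Rt=R.from_quat(f["q"]).as_matrix();print(Rt[:,1],f["p"])
E
```

```text
((551.747802734375, -175.28602600097656), (76.15757751464844, 51.543357849121094), 9.643844604492188) 3833.954734719591
[[ 0.5193 -0.206   0.034 ]
 [ 0.5926 -0.1941  0.034 ]
 [ 0.5845 -0.1443  0.034 ]
 [ 0.511  -0.1565  0.034 ]]
[-0.229   0.9734 -0.    ] [ 0.5449 -0.1757  0.2008]
```

```bash
python3 -m crank '{"rotation":[[0,0,-3.6],[0,0,-3.6],[0,0,-3.6],[0,0,-3.6],[0,0,-3.6]],"slide":[[7,0.5,-40],[7,0.5,-80],[7,0.5,-120],[7,0.5,-135],[7,0.5,-135]],"grip":[1,1,1,1,1]}'
python3 -m crank '{"rotation":[[0,0,0],[0,0,0],[0,0,0],[0,0,0],[0,0,0]],"slide":[[0,0,-12],[0,0,-24],[0,0,-36],[0,0,-42],[0,0,-42]],"grip":[1,1,1,1,1]}'
```

```text
clock: 6.65
eef_pos: [0.5515, -0.1753, 0.0653]
ee_rot: [-0.084, 0.996, 0.0, -0.001]
contact_force: [-0.5, 0.4, 0.3]
width: 0.0875
gripper_force: 0.0
clock: 7.28
eef_pos: [0.5515, -0.1752, 0.0231]
ee_rot: [-0.085, 0.996, 0.0, -0.0]
contact_force: [0.5, 0.5, -0.7]
width: 0.088
gripper_force: 0.0
```

```bash
python3 -m crank '{"rotation":[[0,0,0],[0,0,0],[0,0,0],[0,0,0],[0,0,0]],"slide":[[0,0,0],[0,0,0],[0,0,0],[0,0,0],[0,0,0]],"grip":[0.5,0.3,0.1,0.1,0.1]}'
```

```text
clock: 7.9
eef_pos: [0.552, -0.1752, 0.0239]
ee_rot: [-0.085, 0.996, -0.0, 0.0]
contact_force: [-0.2, 0.4, 1.4]
width: 0.0519
gripper_force: 30.0
```

```bash
python3 -m crank '{"rotation":[[0,0,0],[0,0,0],[0,0,0],[0,0,0],[0,0,0]],"slide":[[0,0,5],[0,0,20],[0,0,45],[0,0,65],[0,0,65]],"grip":[0.1,0.1,0.1,0.1,0.1]}'
python3 -m crank '{"rotation":[[0,0,0],[0,0,0],[0,0,-4],[0,0,-9.7],[0,0,-9.7]],"slide":[[0,10,40],[0,30,80],[0,60,110],[-10,90,120],[-25,120,120]],"grip":[0.1,0.1,0.1,0.1,0.1]}'
python3 -m crank '{"rotation":[[0,0,0],[0,-5,0],[0,-10,0],[0,-15,0],[0,-15,0]],"slide":[[-15,40,0],[-15,90,0],[-15,140,0],[-15,190,0],[-15,225,0]],"grip":[0.1,0.1,0.1,0.1,0.1]}'
python3 -m crank '{"rotation":[[0,0,0],[0,0,0],[0,0,0],[0,0,0],[0,0,0]],"slide":[[0,0,0],[0,0,0],[0,0,0],[0,0,0],[0,0,0]],"grip":[0.1,0.1,0.1,0.1,0.1]}'
```

```text
clock: 8.52
eef_pos: [0.5531, -0.1756, 0.0908]
ee_rot: [-0.085, 0.996, -0.0, 0.002]
contact_force: [-0.3, 0.5, -1.0]
width: 0.0519
gripper_force: 30.0
clock: 9.15
eef_pos: [0.5269, -0.0542, 0.209]
ee_rot: [0.0, 1.0, 0.0, 0.001]
contact_force: [0.0, -0.7, -1.6]
width: 0.0519
gripper_force: 30.0
clock: 9.78
eef_pos: [0.5098, 0.1721, 0.208]
ee_rot: [-0.002, 0.991, 0.0, 0.13]
contact_force: [0.3, -0.0, -0.7]
width: 0.0519
gripper_force: 30.0
clock: 10.4
eef_pos: [0.512, 0.1691, 0.2087]
ee_rot: [0.0, 0.991, -0.0, 0.131]
contact_force: [-0.6, 0.6, -0.9]
width: 0.0518
gripper_force: 30.0
```

```bash
python3 -m crank '{"rotation":[[0,-5,0],[0,-9.2,0],[0,-9.2,0],[0,-9.2,0],[0,-9.2,0]],"slide":[[3,30,-10],[6,50,-30],[10,60.4,-56],[10,60.4,-56],[10,60.4,-56]],"grip":[0.1,0.1,0.1,0.1,0.1]}'
python3 snap.py w6
python3 - <<'E'
from h import *
f=np.load("w6.npz");P=campose("wrist",dict(eef_pos=f["p"],ee_rot=f["q"]))
Rt=R.from_quat(f["q"]).as_matrix();print("tilt",np.degrees(np.arcsin(Rt[0,2])),Rt[:,1])
im=cv2.imread("pics/w6.png")
for z,col in((-.0095,(0,0,255)),(.0005,(255,0,0))):
    T=np.array([[s*.038,t*.026,z] for s,t in((-1,-1),(-1,1),(1,1),(1,-1))])
    u=proj(P,f["p"]+T@Rt.T);print(u.round(1).tolist())
    for a in u: cv2.circle(im,tuple(int(round(v*16)) for v in a),16,col,1,shift=4)
cv2.imwrite("pics/c6.png",cv2.resize(im[150:330,130:390],None,fx=3,fy=3,interpolation=cv2.INTER_CUBIC))
E
```

```text
clock: 11.02
eef_pos: [0.5223, 0.2295, 0.1534]
ee_rot: [0.0, 0.978, -0.0, 0.21]
contact_force: [0.6, -0.3, -0.8]
width: 0.0519
gripper_force: 30.0
[ 0.007 -0.016  0.002 -0.002  0.002 -0.004 -0.002]
tilt 24.218537100327794 [ 0.0008  1.     -0.0002]
[[207.5, 322.5], [301.5, 322.6], [308.3, 190.5], [200.5, 190.5]]
[[210.0, 310.8], [299.1, 310.9], [305.2, 185.0], [203.7, 185.0]]
```

View pics/c6.png

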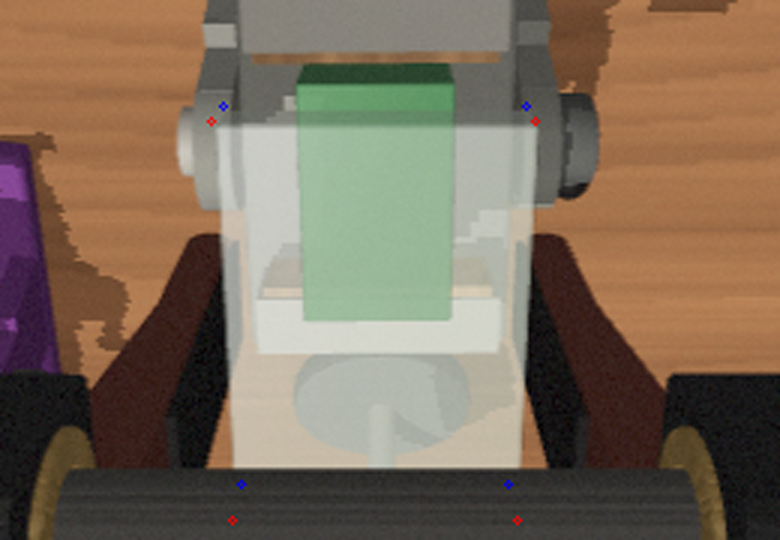

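Through the tile the block face shows near-edge corners at px (229.3,177.7) and (281,177.7) and far-edge corners at (231,256.7) and (280.7,256.7). The tile sits square in the pads, with its near edge at px row 191. I'm comparing the block position with the prediction.

```bash
python3 - <<'E'
from h import *
f=np.load("w6.npz");P=campose("wrist",dict(eef_pos=f["p"],ee_rot=f["q"]))
Q=np.array([[-.03,-.018,0],[-.03,.018,0],[.03,-.018,0],[.03,.018,0]])
for t in (22,24.3,26):
    Rf=R.from_euler("y",-t,degrees=True).as_matrix()
    print(t,proj(P,np.array([.5432,.2295,.107])+Q@Rf.T).round(1).tolist())
E
```

```text
22 [[227.9, 177.5], [281.5, 177.4], [230.3, 256.2], [279.3, 256.2]]
24.3 [[228.0, 177.0], [281.4, 177.0], [230.1, 257.0], [279.4, 257.0]]
26 [[228.1, 176.7], [281.3, 176.7], [230.0, 257.6], [279.5, 257.6]]
```

```bash
python3 -m crank '{"rotation":[[0,0,0],[0,0,0],[0,0,0],[0,0,0],[0,0,0]],"slide":[[5,0,-11],[10,0,-22],[15,0,-33],[18.1,0,-40],[18.1,0,-40]],"grip":[0.1,0.1,0.1,0.1,0.1]}'
python3 -m crank '{"rotation":[[0,0,0],[0,0,0],[0,0,0],[0,0,0],[0,0,0]],"slide":[[0.4,0,-0.9],[0.8,0,-1.8],[1.0,0,-2.3],[1.0,0,-2.3],[1.0,0,-2.3]],"grip":[0.1,0.1,0.1,0.1,0.1]}'
```

```text
clock: 11.7
eef_pos: [0.5399, 0.2297, 0.1117]
ee_rot: [-0.0, 0.978, -0.001, 0.209]
contact_force: [-0.0, -0.7, -0.8]
width: 0.0516
gripper_force: 30.0
clock: 12.32
eef_pos: [0.541, 0.2302, 0.1105]
ee_rot: [-0.0, 0.978, 0.0, 0.21]
contact_force: [0.5, 0.0, -1.5]
width: 0.0514
gripper_force: 30.0
```

```bash
for i in 1; do python3 -m crank '{"rotation":[[0,0,0],[0,0,0],[0,0,0],[0,0,0],[0,0,0]],"slide":[[0.2,0,-0.5],[0.4,0,-0.9],[0.4,0,-0.9],[0.4,0,-0.9],[0.4,0,-0.9]],"grip":[0.1,0.1,0.1,0.1,0.1]}'; done
python3 -m crank '{"rotation":[[0,0,0],[0,0,0],[0,0,0],[0,0,0],[0,0,0]],"slide":[[0.2,0,-0.5],[0.4,0,-0.9],[0.4,0,-0.9],[0.4,0,-0.9],[0.4,0,-0.9]],"grip":[0.1,0.1,0.1,0.1,0.1]}'; python3 -c "
from h import *
print(bot.get_obs()['torque'])"
```

```text
clock: 12.95
eef_pos: [0.5413, 0.2301, 0.1095]
ee_rot: [-0.0, 0.978, -0.0, 0.21]
contact_force: [0.3, 0.8, -1.6]
width: 0.0517
gripper_force: 30.0
clock: 13.58
eef_pos: [0.5418, 0.2302, 0.1086]
ee_rot: [-0.0, 0.978, -0.0, 0.21]
contact_force: [0.2, 0.1, -0.9]
width: 0.0517
gripper_force: 30.0
[-0.0037  0.4628 -0.0124]
```

```bash
python3 -m crank '{"rotation":[[0,0,0],[0,0,0],[0,0,0],[0,0,0],[0,0,0]],"slide":[[0.2,0,-0.5],[0.4,0,-0.9],[0.4,0,-0.9],[0.4,0,-0.9],[0.4,0,-0.9]],"grip":[0.1,0.1,0.1,0.1,0.1]}'; python3 -c "
from h import *
print(bot.get_obs()['torque'])"
python3 -m crank '{"rotation":[[0,0,0],[0,0,0],[0,0,0],[0,0,0],[0,0,0]],"slide":[[0.1,0,-0.3],[0.2,0,-0.5],[0.2,0,-0.5],[0.2,0,-0.5],[0.2,0,-0.5]],"grip":[0.1,0.1,0.1,0.1,0.1]}'; python3 -c "
from h import *
print(bot.get_obs()['torque'])"
```

```text
clock: 14.2
eef_pos: [0.5421, 0.2302, 0.1077]
ee_rot: [-0.0, 0.978, -0.0, 0.21]
contact_force: [-0.2, 0.7, -1.0]
width: 0.0514
gripper_force: 30.0
[0.0006 0.4665 0.0376]
clock: 14.82
eef_pos: [0.5424, 0.2302, 0.1073]
ee_rot: [-0.0, 0.978, 0.0, 0.21]
contact_force: [-3.2, -1.6, 4.5]
width: 0.0515
gripper_force: 30.0
[-0.1104  0.7225 -0.0174]
```

```bash
cat > ft.py <<'E'
from h import *
L=[]
for i in range(8):
    camera("top");o=bot.get_obs();L.append(np.r_[o["contact_force"],o["torque"],o["eef_pos"]])
L=np.array(L);m=L.mean(0);F=m[:3]-[.1,.2,-1.1];T=m[3:6]-[0,.465,.01]
n=np.array([-.4115,0,.9114]);u=np.array([.9114,0,.4115])
Rt=R.from_quat(o["ee_rot"]);print("clock",o["clock"],"Fn %.2f Fu %.2f Fy %.2f"%(F@n,F@u,F[1]),"T",T,"s,y mm",-1000*T[1]/(F@n),1000*T[0]/(F@n)/.91,"std",L.std(0)[:6],"p",m[6:],Rt.as_rotvec(degrees=True))
E
python3 ft.py
```

```text
clock 15.225 Fn 7.60 Fu -0.36 Fy -1.62 T [-0.1335  0.297  -0.0368] s,y mm -39.07733764430641 -19.29623139086847 std [0.3019 0.4527 0.3118 0.0344 0.018  0.0242] p [0.5424 0.2302 0.1073] [ -0.0127 155.7904   0.0078]
```

```bash
python3 -m crank '{"rotation":[[0,0.4,0],[0,0.8,0],[0,0.8,0],[0,0.8,0],[0,0.8,0]],"slide":[[0,0,0],[0,0,0],[0,0,0],[0,0,0],[0,0,0]],"grip":[0.1,0.1,0.1,0.1,0.1]}'; python3 ft.py
```

```text
clock: 15.85
eef_pos: [0.5423, 0.2302, 0.1073]
ee_rot: [-0.0, 0.979, 0.0, 0.203]
contact_force: [-4.3, 0.3, 5.8]
width: 0.0514
gripper_force: 30.0
clock 16.25 Fn 7.78 Fu -0.62 Fy -1.21 T [-0.1181  0.1589 -0.054 ] s,y mm -20.414430919505957 -16.678835488033243 std [0.5974 0.3053 0.5788 0.042  0.0302 0.0336] p [0.5424 0.2302 0.1073] [ -0.0199 156.5943   0.0079]
```

```bash
python3 -m crank '{"rotation":[[0,0.3,0],[0,0.6,0],[0,0.6,0],[0,0.6,0],[0,0.6,0]],"slide":[[0,0,0],[0,0,-0.1],[0,0,-0.1],[0,0,-0.1],[0,0,-0.1]],"grip":[0.1,0.1,0.1,0.1,0.1]}'; python3 ft.py
```

```text
clock: 16.88
eef_pos: [0.5423, 0.2302, 0.1072]
ee_rot: [-0.0, 0.98, 0.0, 0.198]
contact_force: [-4.8, -1.2, 7.1]
width: 0.0519
gripper_force: 30.0
clock 17.275 Fn 10.02 Fu -1.67 Fy -1.74 T [-0.1658  0.1239 -0.0932] s,y mm -12.359685443983585 -18.181398173229407 std [0.4013 0.3449 0.5413 0.0315 0.0272 0.0387] p [0.5423 0.2302 0.1073] [ -0.0179 157.1953   0.0145]
```

Torque now shows the load is centred on the face at about 10 N. I'll use the last picture to check centring and flushness.

```bash
python3 snap.py w7
python3 - <<'E'
from h import *
f=np.load("w7.npz");P=campose("wrist",dict(eef_pos=f["p"],ee_rot=f["q"]))
Rt=R.from_quat(f["q"]).as_matrix()
im=cv2.imread("pics/w7.png")
T=np.array([[s*.038,t*.026,-.0095] for s,t in((-1,-1),(-1,1),(1,1),(1,-1))]+[[s*.03,t*.018,.0005] for s,t in((-1,-1),(-1,1),(1,1),(1,-1))])
u=proj(P,f["p"]+T@Rt.T);print(((u-[130,150])*3).round(0).tolist())
cv2.imwrite("pics/c7.png",cv2.resize(im[150:330,130:390],None,fx=3,fy=3,interpolation=cv2.INTER_CUBIC))
E
```

```text
[-0.001  0.001 -0.    -0.     0.001 -0.    -0.   ]
[[232.0, 518.0], [515.0, 518.0], [535.0, 121.0], [211.0, 121.0], [280.0, 447.0], [467.0, 447.0], [477.0, 150.0], [270.0, 150.0]]
```

View pics/c7.png

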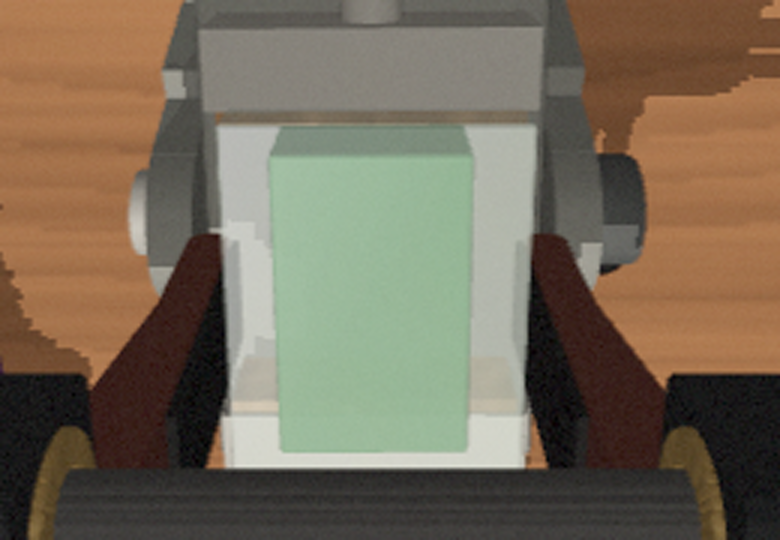

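The block face under the tile has corners at (270,155), (471,155), (279,452) and (468,452). The ideal centred positions are (270,150), (477,150), (280,447) and (467,447), so it is centred within about 1 mm and square. It is pressed at about 10 N and at rest, so I'm handing in.

```bash
python3 -c "
from workcell import bot
print(bot.hand_in())"
```

```text
the job is handed in; nothing more can be done
None
```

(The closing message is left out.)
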